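Clip the knock-out punch onto the safety snap hook

ROBOT

A 6-joint arm with a two-finger parallel gripper is mounted at the origin on the work surface. World frame = base frame: x ahead of the robot, y to its left, z up, the work surface at z = 0. Lengths are in mm, angles in rad, forces in N, time in s.
With the tool pointing down it reaches from about 350 to 875 mm from the base axis. Payload 4.2 kg.
Tool frame: the origin (TCP) lies at the very end of the fingers, on their centre line; the grasp point (between the pads) lies 19 mm behind it; z points along the fingers, y is the direction in which the jaws open and shut (so a half turn about z gives the same grasp; the last joint's range is limited). The gripper opens to 85 mm and grips with 20 to 120 N. Pads are 22 mm wide; open, the fingers measure 114 mm over their backs; the gripper's body (76 mm by 85 mm) begins 54 mm behind the grasp point. The pads swing forward as they close: fully open they stand 13 mm farther back than shut.
Start: joints at [-1.074, 0.385, 0.008, 0, -1.194, -0.259], TCP at [147.246, -607.386, 231.312] pointing down, gripper open.
Joint ranges: [-3.14, 3.14], [-1.21, 2.06], [-1.07, 1.41], [-3.16, 2.05], [-2.99, -0.16], [-3.1, 3.1]. Speed limits (rad/s): [2.79, 2.79, 3.14, 3.14, 3.14, 3.14].

INTERFACE

Orientations are given as a unit quaternion [x, y, z, w].
In Python, from bench import arm, optics, job gives the robot as it stands.
- The arm moves only by the tool send_rows, never from a script. Its argument "steps" is a list that holds one entry, the list of rows, each a list of 5 numbers: the shift along the tool's x, y, z in cm, then the turn about the tool's z in rad, then the opening, from 0 (shut) to 1 (fully open). A call has 1 to 10 rows; each row shifts and turns the pose as measured when the row begins, along the tool's axes as they then stand; what a row does not reach is not made up. A row lasts 1/12 s, in which the tool goes at most 41.7 mm and 7.16 degrees, less where a joint would pass 70% of its speed; a pose out of reach is approached as far as the arm can. A call with a gripper value outside its range is refused whole. The fingers move at their own pace and stop on an object; the grip force is fixed at half the most. Time passes only in rows, so rows that do not move let the fingers close. It gives the time, the measured TCP pose, the force and the opening at its end, in the units of the state.
- arm.read_state(): the state, without advancing time (a new reading comes with each control period).
- optics.get_image(name): name is "side" or "top"; returns (picture, depth): 400x640x3 uint8, blue, green, red; 400x640 float32, mm along the optical axis (not along the pixel's ray), 0 where there is no reading.
- optics.get_calibration(name): a dict with "K" (3x3 intrinsics, pixels), "rvec" (rotation vector, rad) and "tvec" (3), from world to camera coordinates, as OpenCV has them. Camera axes: x right, y down, z forward; pixel columns grow to the right and rows downward; lengths in mm; the calibration is good to about 2 mm. A picture is of the moment at which its call begins. get_calibration takes no time and is no camera call.
- job.job_done(): hands the job in, once; it reports no verdict.
The state is a dict: "clock": time; "joints": joint angles; "joint_vel": joint speeds; "joint_efforts": joint torques, N m; "position": TCP position; "ee_rot": TCP orientation; "contact_force": force on the tool from outside, world axes, zero at the start; "wrist_torque": the same for the moment, N m; "gripper_width": finger opening in mm.
Only numpy, scipy, OpenCV 4.12 (cv2) and the standard library are available. Lean on these libraries where they do the work, as an engineer would, in place of code of your own. Each camera call takes 0.05 s, during which the arm holds its last target. There are 200 camera calls.

TASK

Put the orange-handled knock-out punch away on the snap hook on the casting bench: push its eye against the hook's sprung gate until it passes inside and the gate snaps shut behind it, then pull it back gently against the shut gate for about a second to prove that it is caught, lower it until it hangs by its eye, and let go. Keep the push and the pull light (a firm 5 to 10 N will do; the hook must never feel more than 15 N from the held punch), feel for the loop, which may be clamped about a centimetre to either side on its rail, and leave the tin, the casting and the screwdriver where they are.

Things in the scene. Friction and masses are not known exactly. Their poses are not given: they have to be found in the camera images.
- punch_grip (a point): Centre of the punch's grip: orange plastic block, 24 x 24 mm across, 44 mm tall, at its top. The punch stands upright on a round steel foot; this point is 120 mm above its flat underside. Axes: z up along the punch, x along the axis of its eye, y across the eye (half a turn about z looks the same). 0.29 to 0.43 kg, centre of mass about 90 mm below this point.
- punch_eye (a point): Centre of the punch's eye, 52 mm straight below the grip's centre, 68 mm above the underside. The eye is a ring of 6 mm round steel bar, hole 34 mm, outside 46 mm, in the punch's y-z plane. The grip's underside is 30 mm above this point; below is the foot, 36 mm in diameter and 36 mm tall, its top 32 mm below this point.
- hook: Fixed green post, 50 x 56 mm, with the snap hook on a short rail across its face; all lower than 125 mm. Origin on the bench under the rail; z up. The hook is a level loop 115 mm up, reaching 73 mm along -x: steel spine (8 mm bar) at y +22, brass gate (7 mm bar) at y -22 mm, pivot at x -12, tip at x -51.5. NOT MEASURED: the whole loop is clamped up to 12 mm to either side of this along y.
- gate_press (a point): Where to press the eye, if the loop were clamped mid-rail (really up to 12 mm to either side along y): on the shut gate's centre line, 7.5 mm short of its tip; axes as the hook's. Press to +y, eye square to x. The gate clears the eye's leading bar when that bar's centre is about 28 mm past the gate line; at 37 it meets the spine. Over 5 mm nearer the tip (-x) it jams on the nose.
- nose (a point): Centre of the rounded end of the hook's nose (8 mm steel bar) where the gate's tip shuts, for a loop clamped mid-rail (really up to 12 mm to either side along y); 13.5 mm from the pressing point along the hook's -x.
- gate (a joint): Angle of the sprung gate, rad: 0 shut, growing as it swings inwards (to the hook's +y) about its upright pivot, at most 1.15. It takes about 3 N at the pressing point to start it and 6 to 9 N at 0.8 rad. It snaps shut by itself when free and cannot be pulled outwards.
- tin: Bystander: blue tin, 56 mm in diameter, 73 mm tall, origin at the centre of its underside.
- casting: Bystander: grey cast plate 56 x 56 x 12 mm with a 6 mm rib, origin at the centre of its underside.
- driver: Bystander: screwdriver lying on the bench, 200 mm long, red handle 26 mm thick, origin at the middle of its length on its underside.
Mind the look-alikes: they are no part of the job. Several things look just like the part that bears punch_grip: the one meant starts farthest to the robot's left.

How it is judged:
By the outcome, as a careful person would: the job done as asked, in the order asked, and still so for the second after the job is handed in, with the robot touching nothing.
It also fails if it takes over 59 s, if anything falls off the work surface, if the arm or the gripper's body presses on something with over 40 N, if the wrist force passes 120 N, or if a joint passes its speed limit or range.

## Working session

There is one attempt and no reset: what is moved stays moved. The work goes in short steps, Python scripts to look and compute and a tool call to move; the robot and the scene stay as the last step left them, time stands still between calls to the robot, and variables do not carry over. Pictures are saved under pics/ and viewed, about 8 in all and at most 12, crops included, and the job is handed in when it is done.

Besides the shell and the picture viewer there is one more tool, called after ">>>" as name(argument=value, ...), one argument or row to a line, values as JSON. send_rows: Moves the arm, as the interface text tells. Its arguments: {"type":"object","properties":{"steps":{"type":"array","items":{"type":"array","items":{"type":"array","items":{"type":"number"}}}}},"required":["steps"]}

```bash
mkdir -p pics; cat > h.py <<'E'
import numpy as np, cv2
from bench import arm, optics, job
def cal(n):
    c=optics.get_calibration(n); R=cv2.Rodrigues(np.array(c["rvec"],float))[0]
    return np.array(c["K"],float),R,np.array(c["tvec"],float).ravel()
def ray(n,u,v):
    K,R,t=cal(n); d=R.T@np.linalg.inv(K)@np.array([u,v,1.]); return -R.T@t,d
def onz(n,u,v,z):
    o,d=ray(n,u,v); return o+d*(z-o[2])/d[2]
def proj(n,p):
    K,R,t=cal(n); q=K@(R@np.array(p,float)+t); return q[:2]/q[2]
def cloud(n,dep):
    K,R,t=cal(n); v,u=np.mgrid[:dep.shape[0],:dep.shape[1]]
    P=np.stack([(u-K[0,2])/K[0,0]*dep,(v-K[1,2])/K[1,1]*dep,dep],-1)
    return (P-t)@R
E
python3 - <<'E'
from h import *
for n in("top","side"):
    im,d=optics.get_image(n); cv2.imwrite(f"pics/{n}0.png",im); np.save(f"{n}0.npy",d)
    o,_=ray(n,0,0); print(n,o.round(),cal(n)[0].round().tolist(), [onz(n,*c,0).round().tolist() for c in((0,0),(639,0),(0,399),(639,399))])
    hsv=cv2.cvtColor(im,cv2.COLOR_BGR2HSV); P=cloud(n,d)
    for nm,lo,hi in(("orange",(5,120,80),(20,255,255)),("green",(40,60,40),(85,255,255)),("blue",(95,100,50),(130,255,255)),("brass",(20,90,80),(35,255,255))):
        m=cv2.inRange(hsv,lo,hi); k,l,s,c=cv2.connectedComponentsWithStats(m)
        for i in range(1,k):
            if s[i,4]>40:
                q=P[(l==i)&(d>0)]; print(nm,s[i].tolist(),c[i].round(1),np.median(q,0).round(), np.percentile(q,98,0).round(),np.percentile(q,2,0).round())
print(arm.read_state())
E
```

```text
top [ 328.  -41. 1550.] [[508.0, 0.0, 327.0], [0.0, 508.0, 207.0], [0.0, 0.0, 1.0]] [[1184.0, 1024.0, 0.0], [1152.0, -1030.0, 0.0], [-63.0, 948.0, 0.0], [-78.0, -936.0, 0.0]]
orange [410, 173, 12, 12, 96] [415.5 178.4] [ 562. -278.  140.] [ 597. -265.  146.] [ 549. -318.   -3.]
orange [73, 214, 43, 24, 201] [ 96.1 226.1] [441. 645.  81.] [468. 667. 163.] [415. 618.   4.]
orange [452, 226, 13, 11, 120] [458.2 231. ] [ 414. -393.  139.] [ 436. -380.  147.] [ 401. -445.   -4.]
orange [455, 255, 13, 11, 103] [460.8 259.9] [ 332. -396.  140.] [ 348. -384.  147.] [ 319. -447.   -2.]
orange [448, 283, 13, 12, 99] [454.3 288.2] [ 256. -374.  141.] [ 267. -362.  146.] [ 242. -422.   -1.]
green [248, 143, 23, 16, 321] [258.3 151.2] [650. 168. 119.] [671. 197. 125.] [629. 144.  46.]
blue [364, 139, 17, 13, 78] [370.4 147.5] [ 670. -158.   52.] [ 690. -140.   74.] [ 665. -187.   18.]
side [ 34. 736. 763.] [[426.0, 0.0, 313.0], [0.0, 426.0, 190.0], [0.0, 0.0, 1.0]] [[4245.0, -1421.0, 0.0], [-494.0, -3516.0, 0.0], [749.0, 653.0, 0.0], [-281.0, 109.0, 0.0]]
orange [536, 9, 104, 251, 12677] [606.4 1
[... 831 characters left out ...]
array([-1.07438237e+00,  3.85489508e-01,  6.74615293e-03, -4.15226063e-04,
       -1.19400412e+00, -2.58606730e-01]), 'joint_vel': array([-1.68845007e-03, -2.64068728e-03,  2.96394227e-03,  1.45457994e-03,
       -1.07558030e-04,  7.20253999e-05]), 'joint_efforts': array([ 1.68128577e-04, -3.93320954e+01,  1.88929045e+01,  4.19793114e+00,
       -2.59049768e-03, -1.49494667e-06]), 'position': array([ 147.12238982, -606.89506247,  230.32157008]), 'ee_rot': array([-1.18547538e-01,  9.92947880e-01,  9.78008875e-04, -1.80216808e-04]), 'contact_force': array([ 0.63082986, -0.02560479,  0.11246119]), 'wrist_torque': array([ 0.00430307, -0.01511291,  0.00105152]), 'gripper_width': 85.6768467416711}
```

```bash
python3 - <<'E'
import cv2,numpy as np
a=cv2.imread("pics/top0.png");b=cv2.imread("pics/side0.png")
cv2.imwrite("pics/v1.png",np.vstack([cv2.resize(a[110:310,60:500],(792,360),interpolation=2),cv2.resize(b[100:280,140:480],(450,238),interpolation=2)]) if 0 else cv2.resize(a[110:330,50:490],(800,400),interpolation=2))
cv2.imwrite("pics/v2.png",cv2.resize(b[70:300],(800,288),interpolation=2))
E
```

```text
(no output)
```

View pics/v1.png

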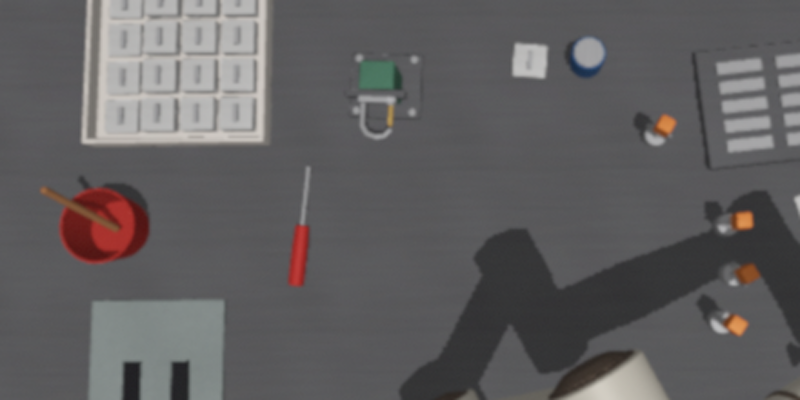

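View pics/v2.png

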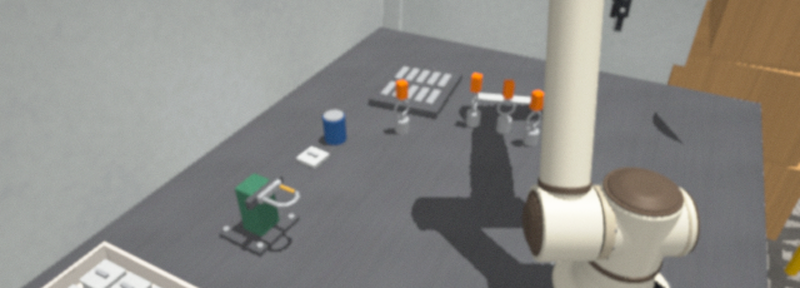

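The four look-alikes in the top image are at px (415,178), (458,231), (461,260) and (454,288). The one farthest left (largest y, about -278) is (415,178). I'll confirm it in a crop and measure it along with the hook.

```bash
python3 - <<'E'
from h import *
a=cv2.imread("pics/top0.png");b=cv2.imread("pics/side0.png")
f=lambda i,x,y,w,h,W,H:cv2.resize(i[y:y+h,x:x+w],(W,H),interpolation=cv2.INTER_NEAREST)
cv2.imwrite("pics/v3.png",np.vstack([np.hstack([f(a,395,165,40,30,400,300),f(b,300,125,40,30,400,300)]),np.hstack([f(a,235,140,40,30,400,300),f(b,185,200,60,45,400,300)])]))
D=np.load("top0.npy"); P=cloud("top",D); hsv=cv2.cvtColor(a,cv2.COLOR_BGR2HSV)
def rect(m,z):
    v,u=np.nonzero(m); Q=np.array([onz("top",x,y,z)[:2] for x,y in zip(u,v)],np.float32)
    r=cv2.minAreaRect(Q); print(len(Q),"mean",Q.mean(0).round(1),"rect",r); return Q
m=np.zeros(a.shape[:2],bool); m[170:188,405:425]=True
mo=(cv2.inRange(hsv,(3,120,80),(20,255,255))>0)&m
print("grip top"); rect(mo&(P[...,2]>128),142); rect(mo,142)
mg=cv2.inRange(hsv,(40,60,40),(85,255,255))>0
print("post");rect(mg,122); rect(mg&(P[...,2]>110),122)
for z in (115,):
    bm=(cv2.inRange(hsv,(12,70,70),(35,255,255))>0); bm[:135]=0;bm[185:]=0;bm[:,:235]=0;bm[:,280:]=0
    print("brass");Q=rect(bm,118)
    if len(Q)>4: print(cv2.fitLine(Q,cv2.DIST_L2,0,.01,.01).ravel())
# depth maps near hook
s=P[148:182,240:278]; mm=(s[...,2]>95)&(s[...,2]<135)
for r in range(len(s)): print(148+r,''.join('#' if x else '.' for x in mm[r]))
# side view grips
h2=cv2.cvtColor(b,cv2.COLOR_BGR2HSV); ms=cv2.inRange(h2,(3,120,80),(20,255,255)); ms[:,:310]=0;ms[:,330:]=0;ms[:120]=0;ms[160:]=0
v,u=np.nonzero(ms); uv=u.mean(),v.mean(); print("side grip px",uv, onz("side",*uv,122)); print(u.min(),u.max(),v.min(),v.max())
E
```

```text
grip top
80 mean [ 560.9 -276.8] rect ((561.064453125, -276.78765869140625), (23.962692260742188, 26.020557403564453), 55.35868835449219)
96 mean [ 560.9 -277.3] rect ((560.656494140625, -277.44049072265625), (26.146442413330078, 29.295583724975586), 62.20167541503906)
post
321 mean [648.4 166.9] rect ((650.50927734375, 164.80825805664062), (63.704689025878906, 43.809043884277344), 89.30116271972656)
283 mean [649.1 170.5] rect ((649.1151123046875, 170.5372772216797), (52.28154373168945, 40.88116455078125), 89.30116271972656)
brass
42 mean [584.5 149.7] rect ((584.1815795898438, 149.2900848388672), (31.9326229095459, 8.60037899017334), 0.17009258270263672)
[ 9.9842119e-01 -5.6170106e-02  5.8451892e+02  1.4969571e+02]
148 .......#####################..........
149 .......#####################..........
150 .......#####################..........
151 .......#####################..........
152 .......#####################..........
153 .......####################...........
154 .......####################...........
155 .......####################...........
156 .......##################
[... 525 characters left out ...]
....
169 ........###............###............
170 ........###............###............
171 ........###............###............
172 ........###............###............
173 ........###............##.............
174 ........##.............###............
175 ........##.............###............
176 ........##.............###............
177 .......###.............##.............
178 .......###.............##.............
179 .......###.............##.............
180 ........###...........................
181 ........####..........###.............
side grip px (np.float64(321.12056737588654), np.float64(140.9078014184397)) [ 565.17327079 -281.2355709   122.        ]
317 326 133 149
```

View pics/v3.png

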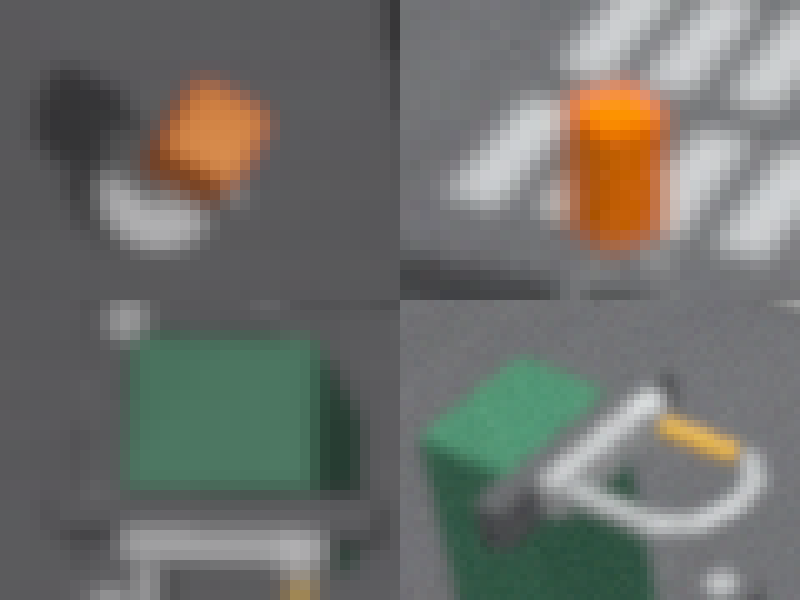

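```bash
python3 - <<'E'
from h import *
a=cv2.imread("pics/top0.png");b=cv2.imread("pics/side0.png")
f=lambda i,x,y,w,h:cv2.resize(cv2.convertScaleAbs(i[y:y+h,x:x+w],alpha=1.2),(400,400),interpolation=cv2.INTER_CUBIC)
cv2.imwrite("pics/v4.png",np.hstack([f(a,400,168,28,28),f(b,298,130,46,46)]))
P=cloud("top",np.load("top0.npy"))
for nm,c0,c1 in(("spine",246,253),("gate",260,268)):
    L=[]
    for r in range(167,180):
        q=P[r,c0:c1]; k=(q[:,2]>95)&(q[:,2]<135)
        u=np.arange(c0,c1)[k]; L.append(onz("top",u.mean(),r,117)[:2])
    L=np.array(L,np.float32); print(nm,L[[0,-1]].round(1),np.polyfit(L[:,0],L[:,1],1).round(3))
# noise-free: intensity-weighted gate centre, brass saturation
hs=cv2.cvtColor(a,cv2.COLOR_BGR2HSV)[...,1].astype(float)
for r in range(163,184): 
    w=hs[r,258:270]-45; w[w<0]=0; u=(w*np.arange(258,270)).sum()/max(w.sum(),1); print(r,w.sum().round(),onz("top",u,r,117)[:2].round(1),end=' | ')
# post edges in world
L=[];g=cv2.inRange(cv2.cvtColor(a,cv2.COLOR_BGR2HSV),(40,60,40),(85,255,255))>0
print()
for r in range(145,158):
    u=np.nonzero(g[r])[0]; L.append(onz("top",u.min()-.5,r,124)[:2])
L=np.array(L); print("post left edge",L[[0,-1]].round(1),np.polyfit(L[:,0],L[:,1],1))
L=[]
for c in range(250,266):
    v=np.nonzero(g[:,c])[0]; L.append(np.r_[onz("top",c,v.min()-.5,124)[:2],onz("top",c,v.max()+.5,124)[:2]])
L=np.array(L); print("post far/near x",L.mean(0).round(1),np.polyfit(L[:,1],L[:,0],1),np.polyfit(L[:,3],L[:,2],1))
E
```

```text
spine [[603.8 194. ]
 [569.  196.6]] [-9.10000e-02  2.48249e+02]
gate [[603.2 149.5]
 [568.4 152.2]] [-6.70000e-02  1.90434e+02]
163 0.0 [624.1 913.4] | 164 0.0 [621.2 913.2] | 165 11.0 [608.9 136.6] | 166 0.0 [615.3 912.9] | 167 0.0 [612.4 912.7] | 168 119.0 [600.3 149.6] | 169 223.0 [597.4 149.7] | 170 241.0 [594.5 149.7] | 171 238.0 [591.6 149.7] | 172 241.0 [588.7 149.7] | 173 245.0 [585.8 149.8] | 174 258.0 [582.9 149.8] | 175 266.0 [580.  150.1] | 176 239.0 [577.1 150.3] | 177 224.0 [574.2 150.4] | 178 199.0 [571.3 150.6] | 179 97.0 [568.4 150.8] | 180 0.0 [574.5 910.4] | 181 0.0 [571.5 910.2] | 182 0.0 [568.6 910. ] | 183 0.0 [565.7 909.9] | 
post left edge [[666.5 197.6]
 [631.5 197.3]] [6.94535706e-03 1.92936832e+02]
post far/near x [670.7 168.9 626.8 168.7] [3.19904071e-02 6.65298344e+02] [1.21876822e-02 6.24724016e+02]
```

View pics/v4.png

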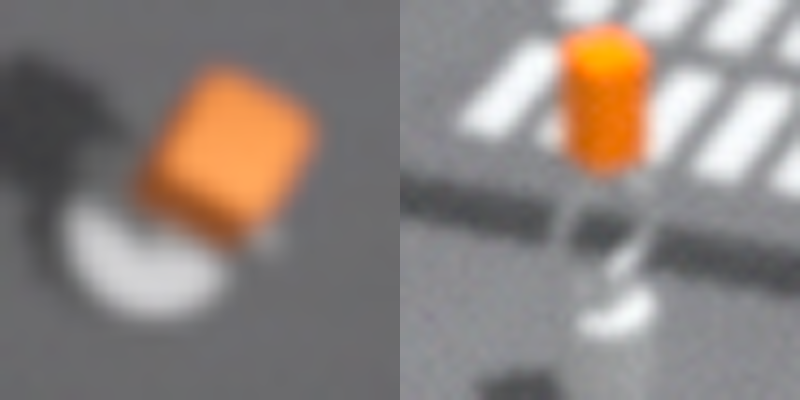

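```bash
python3 - <<'E'
from h import *
for ang in(57,147):
    y=np.array([np.cos(np.radians(ang)),np.sin(np.radians(ang)),0]); c=np.array([561,-277.5,68])
    for n,x0,y0,s in(("top",400,168,400/28),("side",298,130,400/46)):
        print(ang,n,[((proj(n,c+20*k*y+dz*np.array([0,0,20]))-(x0,y0)+.5)*s).round().astype(int).tolist() for k,dz in((1,0),(-1,0),(0,1),(0,-1),(.7,.7),(-.7,.7),(.7,-.7),(-.7,-.7))], ((proj(n,c+[0,0,74])-(x0,y0)+.5)*s).round())
E
```

```text
57 top [[87, 163], [253, 266], [185, 199], [155, 230], [122, 168], [239, 240], [102, 190], [217, 261]] [229. 155.]
57 side [[163, 253], [260, 224], [211, 190], [212, 285], [177, 215], [245, 195], [178, 282], [245, 261]] [211.  56.]
147 top [[120, 296], [221, 134], [185, 199], [155, 230], [145, 261], [217, 147], [125, 281], [195, 169]] [229. 155.]
147 side [[239, 263], [184, 213], [211, 190], [212, 285], [231, 222], [192, 187], [231, 289], [193, 254]] [211.  56.]
```

>>> send_rows(
  steps=[
    [[-3.7,1.72,0,0,1],[-3.7,1.72,0,0,1],[-3.7,1.72,0,0,1],[-3.7,1.72,0,0,1],[-3.7,1.72,0,0,1],[-3.7,1.72,0,0,1],[-3.7,1.72,0,0,1],[-3.7,1.72,0,0,1],[-3.7,1.72,0,0,1],[-3.7,1.72,0,0,1]],
  ],
)

```text
clock: 0.93
position: [468.1, -349.5, 224.4]
ee_rot: [-0.11, 0.994, 0.005, -0.004]
contact_force: [1.2, -1.8, 0.7]
gripper_width: 85.5
```

>>> send_rows(
  steps=[
    [[0,0,0,0.116,1],[0,0,0,0.116,1],[0,0,0,0.116,1],[0,0,0,0.116,1],[0,0,0,0.116,1],[0,0,0,0.116,1],[0,0,0,0.116,1],[0,0,0,0,1]],
  ],
)

```text
clock: 1.6
position: [474.8, -340.0, 218.8]
ee_rot: [0.303, 0.953, 0.005, -0.01]
contact_force: [-0.4, -0.2, 0.6]
gripper_width: 85.7
```

```bash
cat >> h.py <<'E'
from scipy.spatial.transform import Rotation as Ro
def goto(x,y,z,yaw=None):
    s=arm.read_state(); R=Ro.from_quat(s["ee_rot"]).as_matrix(); p=np.array(s["position"])
    w=np.degrees(np.arctan2(R[1,1],R[0,1])); d=np.array([x,y,z])-p
    print("t",round(s["clock"],2),"p",p.round(1),"yaw",w.round(1),"zax",R[:,2].round(3),"F",np.round(s["contact_force"],1),"M",np.round(s["wrist_torque"],2),"w",round(s["gripper_width"],1))
    print("tool cm",(R.T@d/10).round(2), "turn", None if yaw is None else round(np.radians((w-yaw+90)%180-90),3))
    print("tool cm for world x,y,z unit mm",(R.T/10).round(3).T.tolist())
E
python3 -c "
from h import *
goto(561,-277.5,160,57)"
```

```text
t 1.6 p [ 474.8 -340.   218.8] yaw 54.7 zax [-0.015  0.015 -1.   ] F [-0.4 -0.2  0.6] M [-0.02 -0.07 -0.04] w 85.7
tool cm [-3.55 10.06  5.84] turn -0.04
tool cm for world x,y,z unit mm [[-0.082, 0.058, -0.002], [0.058, 0.082, 0.001], [0.002, 0.0, -0.1]]
```

>>> send_rows(
  steps=[
    [[-0.9,2.5,0.6,-0.04,1],[-0.9,2.5,0.8,0,1],[-0.9,2.5,0.8,0,1],[-0.9,2.5,0.8,0,1],[0,0,0,0,1],[0,0,0,0,1]],
  ],
)

```text
clock: 2.1
position: [560.9, -273.7, 185.6]
ee_rot: [0.276, 0.961, 0.005, -0.011]
contact_force: [0.5, -0.1, 0.7]
gripper_width: 85.5
```

```bash
python3 -c "
from h import *
goto(561,-277.5,170,57)
a,_=optics.get_image('top');b,_=optics.get_image('side')
f=lambda i,x,y,w,h:cv2.resize(i[y:y+h,x:x+w],(400,400),interpolation=2)
cv2.imwrite('pics/v5.png',np.hstack([f(a,385,150,60,60),f(b,285,105,70,70)]))
"
```

```text
t 2.1 p [ 560.9 -273.7  185.6] yaw 58.0 zax [-0.018  0.016 -1.   ] F [ 0.5 -0.1  0.7] M [-0.04 -0.04  0.02] w 85.5
tool cm [-0.24 -0.32  1.56] turn 0.017
tool cm for world x,y,z unit mm [[-0.085, 0.053, -0.002], [0.053, 0.085, 0.002], [0.002, 0.0, -0.1]]
```

View pics/v5.png

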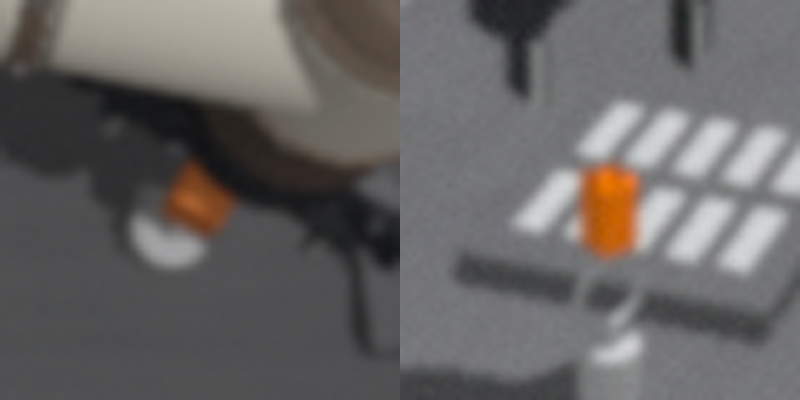

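>>> send_rows(
  steps=[
    [[-0.24,-0.32,0.5,0.017,1],[0,0,1.5,0,1],[0,0,1.5,0,1],[0,0,0,0,1]],
  ],
)

```text
clock: 2.53
position: [558.4, -281.3, 151.7]
ee_rot: [0.287, 0.958, 0.005, -0.009]
contact_force: [-1.0, 0.7, -0.4]
gripper_width: 85.6
```

```bash
python3 -c "
from h import *
goto(561,-277.5,104,57)"
```

```text
t 2.53 p [ 558.4 -281.3  151.7] yaw 56.6 zax [-0.013  0.015 -1.   ] F [-1.   0.7 -0.4] M [-0.06 -0.01  0.03] w 85.6
tool cm [-0.11  0.44  4.78] turn -0.006
tool cm for world x,y,z unit mm [[-0.084, 0.055, -0.001], [0.055, 0.084, 0.001], [0.002, 0.0, -0.1]]
```

>>> send_rows(
  steps=[
    [[-0.1,0.4,0,0,1],[0,0,0.9,0,1],[0,0,0.9,0,1],[0,0,0.9,0,1],[0,0,0.9,0,1],[0,0,0.6,0,1],[0,0,0,0,1]],
  ],
)

```text
clock: 3.12
position: [560.6, -280.4, 108.4]
ee_rot: [0.289, 0.957, 0.005, -0.007]
contact_force: [-0.0, -0.2, -0.2]
gripper_width: 85.3
```

```bash
python3 -c "
from h import *
goto(561,-277.5,104,57)"
```

```text
t 3.12 p [ 560.6 -280.4  108.4] yaw 56.5 zax [-0.01   0.013 -1.   ] F [-0.  -0.2 -0.2] M [-0.06  0.01 -0.03] w 85.3
tool cm [0.12 0.26 0.44] turn -0.009
tool cm for world x,y,z unit mm [[-0.083, 0.055, -0.001], [0.055, 0.083, 0.001], [0.002, 0.001, -0.1]]
```

Close with a small correction on the way down.

>>> send_rows(
  steps=[
    [[0.1,0.25,0.3,0,1],[0,0,0,0,1],[0,0,0,0,0],[0,0,0,0,0],[0,0,0,0,0],[0,0,0,0,0],[0,0,0,0,0],[0,0,0,0,0],[0,0,0,0,0],[0,0,0,0,0]],
  ],
)

```text
clock: 3.95
position: [562.1, -277.4, 106.0]
ee_rot: [0.288, 0.958, 0.005, -0.006]
contact_force: [0.8, 0.9, -0.8]
gripper_width: 23.9
```

```bash
python3 -c "
from h import *
goto(561,-277.5,104,57)"
```

```text
t 3.95 p [ 562.1 -277.4  106. ] yaw 56.5 zax [-0.008  0.012 -1.   ] F [ 0.8  0.9 -0.8] M [-0.06 -0.05  0.03] w 23.9
tool cm [ 0.08 -0.07  0.2 ] turn -0.008
tool cm for world x,y,z unit mm [[-0.083, 0.055, -0.001], [0.055, 0.083, 0.001], [0.001, 0.001, -0.1]]
```

>>> send_rows(
  steps=[
    [[0,0,-1,0,0],[0,0,-1.5,0,0],[0,0,-2.0,-0.1,0],[0,0,-2.0,-0.1,0],[0,0,-2.0,-0.1,0],[0,0,-1.5,-0.1,0],[0,0,-1.0,-0.1,0],[0,0,-0.2,-0.07,0],[0,0,0,0,0]],
  ],
)

```text
clock: 4.7
position: [557.7, -276.5, 218.8]
ee_rot: [-0.005, 1.0, 0.011, -0.012]
contact_force: [-0.2, -0.9, -3.5]
gripper_width: 23.8
```

```bash
python3 -c "
from h import *
goto(575,95,205,89.5)"
```

```text
t 4.7 p [ 557.7 -276.5  218.8] yaw 90.5 zax [-0.024  0.022 -0.999] F [-0.2 -0.9 -3.5] M [-0.1  -0.08  0.02] w 23.8
tool cm [-2.13 37.09  2.14] turn 0.018
tool cm for world x,y,z unit mm [[-0.1, -0.001, -0.002], [-0.001, 0.1, 0.002], [0.002, 0.002, -0.1]]
```

>>> send_rows(
  steps=[
    [[-0.2,2.0,0,0.018,0],[-0.2,3.5,0,0,0],[-0.2,3.8,0,0,0],[-0.2,4,0,0,0],[-0.2,4,0,0,0],[-0.2,4,0,0,0],[-0.2,4,0,0,0],[-0.2,3.5,0,0,0],[-0.2,2.5,0,0,0],[0,1,0,0,0]],
  ],
)

```text
clock: 5.53
position: [577.1, 56.7, 219.1]
ee_rot: [0.021, 1.0, 0.012, -0.02]
contact_force: [0.1, 0.3, -3.9]
gripper_width: 24.0
```

```bash
python3 -c "
from h import *
goto(575,95,153,89.5)"
```

```text
t 5.53 p [577.1  56.7 219.1] yaw 87.6 zax [-0.039  0.024 -0.999] F [ 0.1  0.3 -3.9] M [-0.14 -0.09 -0.01] w 24.0
tool cm [0.1  3.66 6.71] turn -0.034
tool cm for world x,y,z unit mm [[-0.1, 0.004, -0.004], [0.004, 0.1, 0.002], [0.004, 0.002, -0.1]]
```

>>> send_rows(
  steps=[
    [[0,0.8,1.5,-0.03,0],[0,0.8,1.6,0,0],[0,0.8,1.5,0,0],[0,0.5,1,0,0],[0,0.3,0.6,0,0],[0,0,0,0,0],[0,0,0,0,0]],
  ],
)

```text
clock: 6.12
position: [572.9, 93.4, 153.7]
ee_rot: [0.008, 1.0, 0.011, -0.023]
contact_force: [0.6, -0.1, -3.5]
gripper_width: 23.9
```

```bash
python3 -c "
from h import *
goto(575,95,153,89.5)
a,da=optics.get_image('top');b,db=optics.get_image('side')
np.save('top1.npy',da);cv2.imwrite('pics/top1.png',a);cv2.imwrite('pics/side1.png',b)
f=lambda i,x,y,w,h:cv2.resize(i[y:y+h,x:x+w],(400,400),interpolation=2)
cv2.imwrite('pics/v6.png',np.hstack([f(a,235,130,60,60),f(b,185,170,80,80)]))
"
```

```text
t 6.12 p [572.9  93.4 153.7] yaw 89.0 zax [-0.045  0.022 -0.999] F [ 0.6 -0.1 -3.5] M [-0.08 -0.16  0.  ] w 23.9
tool cm [-0.21  0.16  0.06] turn -0.008
tool cm for world x,y,z unit mm [[-0.1, 0.002, -0.005], [0.002, 0.1, 0.002], [0.005, 0.002, -0.1]]
```

View pics/v6.png

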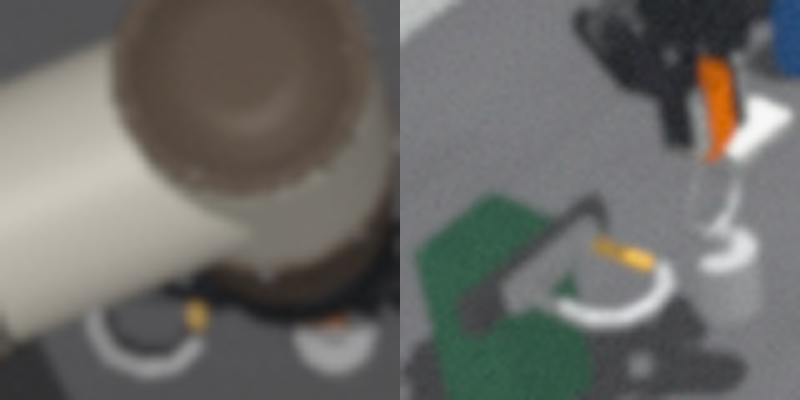

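```bash
python3 - <<'E'
from h import *
b=cv2.imread('pics/side1.png'); hs=cv2.cvtColor(b,cv2.COLOR_BGR2HSV)
m=cv2.inRange(hs,(10,110,100),(32,255,255)); m[:215]=0;m[230:]=0;m[:,:215]=0;m[:,245:]=0
v,u=np.nonzero(m); i=np.argsort(u)
print("gate side ends",[(onz("side",u[k]+.0,v[k],115)).round(1) for k in (i[0],i[-1])], onz("side",u.mean(),v.mean(),117).round(1),u.min(),u.max())
c=np.array([572.9-1.7,93.4+.8,115.7])
print("pred eye,foottop px side crop",[((proj("side",p)-(185,170))*5+(400,0)).round() for p in(c,c-[1.4,-.7,32],c+[0,-20,0],c+[0,20,0],c+[0,0,20])])
print("top crop foot bottom centre, foot top",[((proj("top",p)-(235,130))*400/60).round() for p in(c-[3,-1.5,68],c-[1.4,-.7,32])])
print("gate tip/pivot pred side crop",[((proj("side",(x,150,115))-(185,170))*5+(400,0)).round() for x in(567,606.5)],"nose",((proj("side",(560,150,115))-(185,170))*5+(400,0)).round())
E
```

```text
gate side ends [array([603.2, 150. , 115. ]), array([572.8, 151. , 115. ])] [585.7 150.6 117. ] 224 234
pred eye,foottop px side crop [array([718., 198.]), array([726., 250.]), array([741., 176.]), array([694., 221.]), array([713., 166.])]
top crop foot bottom centre, foot top [array([336., 351.]), array([331., 335.])]
gate tip/pivot pred side crop [array([656., 267.]), array([590., 243.])] nose [668. 272.]
```

>>> send_rows(
  steps=[
    [[-0.35,0.6,0,0,0],[0,0.6,0,0,0],[0,0.4,0,0,0],[0,0.2,0,0,0],[0,0,0,0,0],[0,0,0,0,0]],
  ],
)

```text
clock: 6.72
position: [579.5, 112.6, 157.9]
ee_rot: [0.009, 1.0, 0.012, -0.019]
contact_force: [0.9, -0.5, -3.6]
gripper_width: 23.9
```

```bash
python3 -c "
from h import *
goto(577,122.7,153,89)"
```

```text
t 6.72 p [579.5 112.6 157.9] yaw 88.9 zax [-0.038  0.025 -0.999] F [ 0.9 -0.5 -3.6] M [-0.1  -0.06  0.  ] w 23.9
tool cm [0.25 0.99 0.53] turn -0.001
tool cm for world x,y,z unit mm [[-0.1, 0.002, -0.004], [0.002, 0.1, 0.003], [0.004, 0.002, -0.1]]
```

>>> send_rows(
  steps=[
    [[0.15,0.2,0.4,0,0],[0.05,0.1,0.1,0,0],[0,0,0,0,0]],
  ],
)

```text
clock: 6.97
position: [577.0, 116.1, 152.8]
ee_rot: [0.009, 1.0, 0.012, -0.019]
contact_force: [0.4, 1.2, -3.0]
gripper_width: 23.7
```

```bash
python3 -c "
from h import *
goto(577,122.7,153,89)"
```

```text
t 6.97 p [577.  116.1 152.8] yaw 88.9 zax [-0.038  0.025 -0.999] F [ 0.4  1.2 -3. ] M [-0.07 -0.11  0.02] w 23.7
tool cm [ 0.02  0.66 -0.  ] turn -0.001
tool cm for world x,y,z unit mm [[-0.1, 0.002, -0.004], [0.002, 0.1, 0.003], [0.004, 0.002, -0.1]]
```

Good. Feel forward in small steps.

>>> send_rows(
  steps=[
    [[0,0.2,0,0,0],[0,0.2,0,0,0]],
  ],
)

```text
clock: 7.13
position: [576.7, 119.9, 152.5]
ee_rot: [0.009, 1.0, 0.012, -0.019]
contact_force: [-0.3, 0.1, -3.3]
gripper_width: 23.4
```

>>> send_rows(
  steps=[
    [[0,0.2,0,0,0]],
  ],
)

```text
clock: 7.22
position: [576.7, 122.0, 152.5]
ee_rot: [0.009, 1.0, 0.012, -0.02]
contact_force: [-0.0, 0.5, -3.4]
gripper_width: 23.4
```

>>> send_rows(
  steps=[
    [[0,0.2,0,0,0]],
  ],
)

```text
clock: 7.3
position: [576.7, 124.0, 152.6]
ee_rot: [0.009, 1.0, 0.012, -0.02]
contact_force: [-0.4, -3.5, -3.3]
gripper_width: 23.7
```

>>> send_rows(
  steps=[
    [[0,0.2,0,0,0],[0,0.2,0,0,0]],
  ],
)

```text
clock: 7.47
position: [576.5, 126.7, 152.7]
ee_rot: [0.009, 1.0, 0.01, -0.02]
contact_force: [0.2, -2.6, -4.0]
gripper_width: 23.5
```

>>> send_rows(
  steps=[
    [[0,0.25,0,0,0],[0,0.25,0,0,0]],
  ],
)

```text
clock: 7.63
position: [576.6, 130.5, 152.8]
ee_rot: [0.01, 1.0, 0.009, -0.021]
contact_force: [1.3, -3.6, -3.8]
gripper_width: 23.8
```

>>> send_rows(
  steps=[
    [[0,0.25,0,0,0],[0,0.25,0,0,0]],
  ],
)

```text
clock: 7.8
position: [576.8, 134.5, 152.9]
ee_rot: [0.01, 1.0, 0.008, -0.021]
contact_force: [1.3, -5.7, -4.7]
gripper_width: 23.7
```

>>> send_rows(
  steps=[
    [[0,0.25,0,0,0],[0,0.25,0,0,0]],
  ],
)

```text
clock: 7.97
position: [576.3, 138.3, 152.8]
ee_rot: [0.01, 1.0, 0.006, -0.022]
contact_force: [0.5, -5.5, -4.3]
gripper_width: 24.0
```

>>> send_rows(
  steps=[
    [[0,0.25,0,0,0],[0,0.25,0,0,0]],
  ],
)

```text
clock: 8.13
position: [575.0, 141.7, 152.3]
ee_rot: [0.01, 1.0, 0.004, -0.024]
contact_force: [-0.7, -6.1, -4.4]
gripper_width: 23.8
```

>>> send_rows(
  steps=[
    [[0,0.25,0,0,0],[0,0.25,0,0,0]],
  ],
)

```text
clock: 8.3
position: [572.9, 145.2, 151.5]
ee_rot: [0.011, 1.0, 0.002, -0.028]
contact_force: [-1.9, -4.5, -4.3]
gripper_width: 23.6
```

>>> send_rows(
  steps=[
    [[-0.2,0.2,0,0,0],[-0.15,0.25,0,0,0]],
  ],
)

```text
clock: 8.47
position: [572.1, 148.8, 149.9]
ee_rot: [0.011, 0.999, 0.001, -0.033]
contact_force: [-5.0, -3.0, -2.7]
gripper_width: 23.8
```

>>> send_rows(
  steps=[
    [[-0.15,0.25,0,0,0],[-0.1,0.25,0,0,0]],
  ],
)

```text
clock: 8.63
position: [574.9, 156.0, 149.4]
ee_rot: [0.011, 0.999, 0.002, -0.032]
contact_force: [0.5, -0.1, -3.4]
gripper_width: 23.8
```

```bash
python3 -c "
from h import *
goto(577,158,152,89)"
```

```text
t 8.63 p [574.9 156.  149.4] yaw 88.7 zax [-0.065  0.005 -0.998] F [ 0.5 -0.1 -3.4] M [ 0.08 -0.26  0.04] w 23.8
tool cm [-0.18  0.21 -0.27] turn -0.005
tool cm for world x,y,z unit mm [[-0.1, 0.002, -0.006], [0.002, 0.1, 0.001], [0.007, 0.0, -0.1]]
```

>>> send_rows(
  steps=[
    [[0,-0.3,-0.1,0,0],[0,-0.3,0,0,0],[0,-0.3,0,0,0],[0,-0.2,0,0,0]],
  ],
)

```text
clock: 8.97
position: [577.8, 148.4, 151.4]
ee_rot: [0.01, 1.0, 0.005, -0.029]
contact_force: [0.4, -0.1, -3.4]
gripper_width: 24.1
```

>>> send_rows(
  steps=[
    [[0,-0.2,0,0,0],[0,-0.2,0,0,0]],
  ],
)

```text
clock: 9.13
position: [578.1, 144.0, 151.7]
ee_rot: [0.01, 1.0, 0.006, -0.028]
contact_force: [-0.6, 0.1, -3.7]
gripper_width: 23.9
```

>>> send_rows(
  steps=[
    [[0,-0.15,0,0,0]],
  ],
)

```text
clock: 9.22
position: [578.1, 142.1, 151.8]
ee_rot: [0.01, 1.0, 0.006, -0.028]
contact_force: [-0.8, -0.2, -3.7]
gripper_width: 23.8
```

>>> send_rows(
  steps=[
    [[0,-0.15,0,0,0],[0,-0.15,0,0,0]],
  ],
)

```text
clock: 9.38
position: [578.0, 138.5, 151.9]
ee_rot: [0.01, 1.0, 0.006, -0.028]
contact_force: [-0.5, -0.3, -2.7]
gripper_width: 23.5
```

>>> send_rows(
  steps=[
    [[0,-0.12,0,0,0]],
  ],
)

```text
clock: 9.47
position: [578.0, 137.0, 151.8]
ee_rot: [0.01, 1.0, 0.006, -0.028]
contact_force: [0.5, 0.5, -2.8]
gripper_width: 23.7
```

>>> send_rows(
  steps=[
    [[0,-0.12,0,0,0]],
  ],
)

```text
clock: 9.55
position: [578.1, 136.3, 151.8]
ee_rot: [0.011, 1.0, 0.006, -0.027]
contact_force: [-0.2, 4.0, -3.5]
gripper_width: 23.7
```

>>> send_rows(
  steps=[
    [[0,-0.12,0,0,0],[0,-0.12,0,0,0]],
  ],
)

```text
clock: 9.72
position: [578.2, 136.0, 151.7]
ee_rot: [0.01, 1.0, 0.009, -0.027]
contact_force: [-0.9, 5.0, -3.8]
gripper_width: 23.8
```

>>> send_rows(
  steps=[
    [[0,-0.12,0,0,0],[0,-0.12,0,0,0]],
  ],
)

```text
clock: 9.88
position: [578.2, 135.9, 151.6]
ee_rot: [0.01, 1.0, 0.011, -0.026]
contact_force: [-1.5, 5.0, -3.3]
gripper_width: 23.6
```

>>> send_rows(
  steps=[
    [[0,-0.13,0,0,0],[0,-0.13,0,0,0],[0,-0.13,0,0,0],[0,-0.13,0,0,0]],
  ],
)

```text
clock: 10.22
position: [578.1, 135.6, 151.5]
ee_rot: [0.009, 1.0, 0.015, -0.025]
contact_force: [-0.6, 4.9, -3.3]
gripper_width: 23.7
```

>>> send_rows(
  steps=[
    [[0,-0.13,0,0,0],[0,-0.13,0,0,0],[0,-0.13,0,0,0],[0,-0.13,0,0,0]],
  ],
)

```text
clock: 10.55
position: [578.1, 135.3, 151.3]
ee_rot: [0.008, 1.0, 0.018, -0.024]
contact_force: [-1.4, 4.8, -3.4]
gripper_width: 23.5
```

>>> send_rows(
  steps=[
    [[0,-0.13,0,0,0],[0,-0.13,0,0,0],[0,-0.13,0,0,0],[0,-0.13,0,0,0]],
  ],
)

```text
clock: 10.88
position: [578.0, 135.0, 151.1]
ee_rot: [0.007, 0.999, 0.022, -0.023]
contact_force: [-0.0, 5.4, -3.9]
gripper_width: 24.0
```

```bash
python3 -c "
from h import *
goto(576,149,151,89)
a,da=optics.get_image('top');b,db=optics.get_image('side')
f=lambda i,x,y,w,h:cv2.resize(i[y:y+h,x:x+w],(400,400),interpolation=2)
cv2.imwrite('pics/v7.png',np.hstack([f(a,235,140,50,50),f(b,200,180,60,60)]))
"
```

```text
t 10.88 p [578.  135.  151.1] yaw 89.1 zax [-0.046  0.045 -0.998] F [-0.   5.4 -3.9] M [ 1.66  0.18 -0.03] w 24.0
tool cm [0.22 1.39 0.09] turn 0.002
tool cm for world x,y,z unit mm [[-0.1, 0.002, -0.005], [0.001, 0.1, 0.004], [0.005, 0.004, -0.1]]
```

View pics/v7.png

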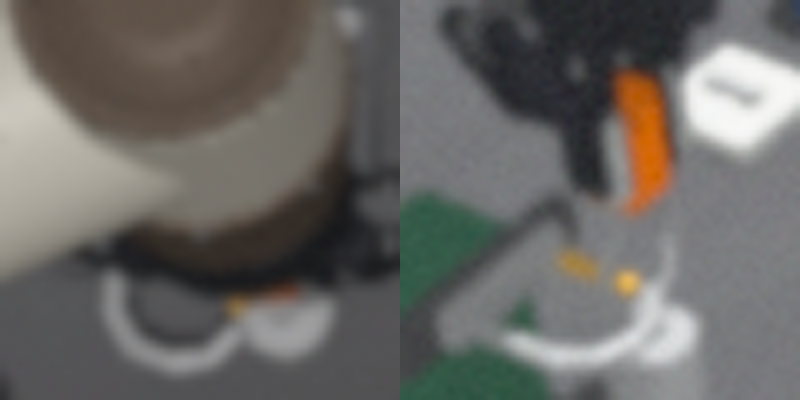

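>>> send_rows(
  steps=[
    [[0.05,0.3,0,0,0],[0.05,0.3,0,0,0],[0,0.3,0,0,0],[0,0.2,0,0,0],[0,0,0.2,0,0]],
  ],
)

```text
clock: 11.4
position: [577.0, 145.1, 150.2]
ee_rot: [0.007, 1.0, 0.02, -0.023]
contact_force: [-0.5, 0.5, -4.2]
gripper_width: 23.8
```

>>> send_rows(
  steps=[
    [[0,0,0.25,0,0],[0,0,0.25,0,0]],
  ],
)

```text
clock: 11.57
position: [576.7, 145.1, 144.9]
ee_rot: [0.007, 1.0, 0.02, -0.023]
contact_force: [0.2, -0.4, -3.7]
gripper_width: 23.6
```

```bash
python3 -c "
from h import *
goto(577,149,140,89)"
```

```text
t 11.57 p [576.7 145.1 144.9] yaw 89.2 zax [-0.046  0.04  -0.998] F [ 0.2 -0.4 -3.7] M [-0.15 -0.14 -0.  ] w 23.6
tool cm [-0.04  0.37  0.5 ] turn 0.003
tool cm for world x,y,z unit mm [[-0.1, 0.001, -0.005], [0.001, 0.1, 0.004], [0.005, 0.004, -0.1]]
```

>>> send_rows(
  steps=[
    [[0,0.3,0.1,0,0],[0,0.05,0.15,0,0]],
  ],
)

```text
clock: 11.73
position: [576.3, 148.4, 141.6]
ee_rot: [0.007, 0.999, 0.019, -0.024]
contact_force: [0.0, -0.1, -2.6]
gripper_width: 23.7
```

>>> send_rows(
  steps=[
    [[0,0,0.12,0,0]],
  ],
)

```text
clock: 11.82
position: [576.1, 148.5, 140.0]
ee_rot: [0.007, 0.999, 0.019, -0.024]
contact_force: [-0.5, -1.4, -3.4]
gripper_width: 23.9
```

>>> send_rows(
  steps=[
    [[0,0,0.1,0,0]],
  ],
)

```text
clock: 11.9
position: [576.2, 148.5, 139.2]
ee_rot: [0.007, 1.0, 0.019, -0.024]
contact_force: [-0.6, -0.7, 3.0]
gripper_width: 23.9
```

>>> send_rows(
  steps=[
    [[0,0,0,0,0],[0,0,0,0,0]],
  ],
)

```text
clock: 12.07
position: [576.3, 148.5, 139.7]
ee_rot: [0.007, 1.0, 0.019, -0.024]
contact_force: [0.0, 0.8, -2.9]
gripper_width: 23.5
```

>>> send_rows(
  steps=[
    [[0,0,0,0,0.4],[0,0,0,0,0.6],[0,0,0,0,0.8],[0,0,0,0,0.9],[0,0,0,0,0.9],[0,0,0,0,0.9],[0,0,0,0,0.9],[0,0,0,0,0.9]],
  ],
)

```text
clock: 12.73
position: [579.4, 149.2, 143.5]
ee_rot: [0.006, 1.0, 0.02, -0.02]
contact_force: [0.7, 0.0, 0.3]
gripper_width: 76.6
```

```bash
python3 -c "
from h import *
goto(577,149,240,89)
b,db=optics.get_image('side')
f=lambda i,x,y,w,h:cv2.resize(i[y:y+h,x:x+w],(480,480),interpolation=2)
cv2.imwrite('pics/v8.png',f(b,190,170,80,80))
"
```

```text
t 12.73 p [579.4 149.2 143.5] yaw 89.2 zax [-0.039  0.041 -0.998] F [0.7 0.  0.3] M [-0.07 -0.1   0.02] w 76.6
tool cm [ 0.62  0.37 -9.63] turn 0.004
tool cm for world x,y,z unit mm [[-0.1, 0.001, -0.004], [0.001, 0.1, 0.004], [0.004, 0.004, -0.1]]
```

View pics/v8.png

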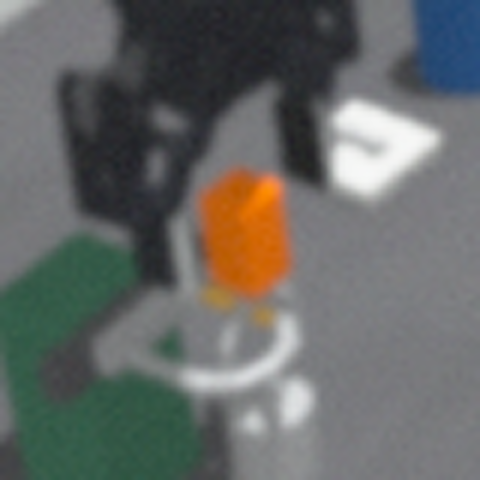

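The punch hangs by its eye, free between the open jaws. I'll withdraw straight up.

>>> send_rows(
  steps=[
    [[0,0,-1.0,0,0.9],[0.2,0,-1.5,0,0.9],[0.2,0,-1.5,0,0.9],[0,0,-2,0,0.9],[0,0,-2,0,0.9],[0,0,-2,0,0.9],[0,-2,-2,0,0.9],[0,-3,-1,0,0.9],[0,-3,0,0,0.9],[0,-3,0,0,0.9]],
  ],
)

```text
clock: 13.62
position: [580.2, 34.7, 282.0]
ee_rot: [0.001, 1.0, 0.02, -0.017]
contact_force: [0.3, 1.0, -0.6]
gripper_width: 76.9
```

>>> send_rows(
  steps=[
    [[0,-3,0,0,0.9],[0,-3,0,0,0.9],[0,-3,0,0,0.9],[0,0,0,0,0.9],[0,0,0,0,0.9],[0,0,0,0,0.9],[0,0,0,0,0.9],[0,0,0,0,0.9],[0,0,0,0,0.9],[0,0,0,0,0.9]],
  ],
)

```text
clock: 14.45
position: [579.6, -61.9, 285.9]
ee_rot: [0.002, 1.0, 0.019, -0.013]
contact_force: [-0.6, 0.0, -0.7]
gripper_width: 76.7
```

```bash
python3 -c "
from h import *
goto(577,0,240,89)
a,da=optics.get_image('top');b,db=optics.get_image('side')
f=lambda i,x,y,w,h:cv2.resize(i[y:y+h,x:x+w],(400,400),interpolation=2)
cv2.imwrite('pics/v9.png',np.hstack([f(a,235,140,50,50),f(b,190,180,70,70)]))
h=lambda i:cv2.cvtColor(i,cv2.COLOR_BGR2HSV)
b0=cv2.imread('pics/side0.png')
for nm,lo,hi in(('red',(0,120,60),(4,255,255)),('blue',(95,100,50),(130,255,255))):
    for im in(b0,b):
        m=cv2.inRange(h(im),lo,hi);k,l,s,c=cv2.connectedComponentsWithStats(m)
        print(nm,[(c[i].round(1).tolist(),int(s[i,4])) for i in range(1,k) if s[i,4]>40])
"
```

```text
t 14.45 p [579.6 -61.9 285.9] yaw 89.7 zax [-0.025  0.039 -0.999] F [-0.6  0.  -0.7] M [-0.06 -0.09  0.02] w 76.7
tool cm [0.17 6.01 4.83] turn 0.013
tool cm for world x,y,z unit mm [[-0.1, 0.0, -0.002], [0.0, 0.1, 0.004], [0.003, 0.004, -0.1]]
red [([271.7, 336.7], 613)]
red [([271.7, 336.7], 611)]
blue [([267.6, 175.0], 314)]
blue [([267.7, 175.0], 309)]
```

View pics/v9.png

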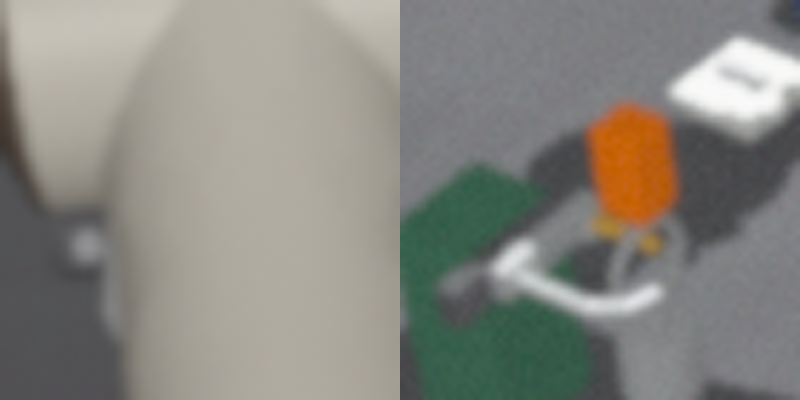

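```bash
python3 -c "
from bench import job
print(job.job_done())"
```

```text
the job is handed in; nothing more can be done
None
```

The leftmost punch (top image pixel 415,178) now hangs by its eye on the snap hook with the gate shut, and the job was handed in at about 14.5 s.

- **Push:** The eye met the gate within 1 mm of where I expected. The push read about 6 N at most. The force fell to zero once the gate snapped shut behind the eye. The punch drifted about 4 mm toward the gate's tip, so I corrected sideways. That briefly read about 6 N in total.
- **Pull and lowering:** I pulled back against the shut gate at about 5 N for about 1.3 s and it held. Lowering reversed the vertical reading from -3.4 to +3.0 N, about 6.5 N on the hook. I eased off before letting go.
- **Last checks:** The final side picture shows the shut gate through the eye, the punch hanging upright and the gripper well clear. The tin and the screwdriver have not moved in the images. The casting I checked only by eye, and it looks unmoved. The arm hid the hook in the last top view, so the side view alone confirms the final state.
- **Tilt:** The tool was leaning by up to about 4° during the push. It caused no trouble beyond that drift.

Forces were read only at the end of each short move, so a brief peak between readings could have been missed.

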